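Balance the loaded bar on the half-round saddle

ROBOT

A 6-joint arm with a two-finger parallel gripper is mounted at the origin on a cart in front of the work surface, level with it; the furniture and walls round the work are solid. World frame = base frame: x ahead of the robot, y to its left, z up, the work surface at z = 0. Lengths are in m, angles in rad, forces in N, time in s.
With the tool pointing down it reaches from about 0.375 to 0.9 m from the base axis. Payload 3.1 kg.
Tool frame: the origin (TCP) lies where the fingers leave the gripper's body, on its centre line; the fingertips stand 70 mm ahead of it and the grasp point (between the pads) lies 51 mm ahead of it; z points along the fingers, y is the line along which they close (so a half turn about z gives the same grasp; the last joint's range is limited). The gripper opens to 87 mm and grips with 3 to 60 N. Pads are 19 mm wide; open, the fingers measure 117 mm over their backs; the gripper's body (75 mm by 190 mm) begins 51 mm behind the grasp point.
Start: joints at [1.018, 0.527, 1.433, -0, 1.181, -0.178], TCP at [0.229, 0.582, 0.292] pointing down, gripper open.
Joint ranges: [-3.08, 3.08], [-0.75, 2.2], [0.22, 2.44], [-1.43, 4.57], [0, 2.65], [-2.85, 2.85]. Speed limits (rad/s): [2.79, 2.79, 3.14, 3.14, 3.14, 3.14].

INTERFACE

Orientations are given as a unit quaternion [x, y, z, w].
In Python, from rig import robot gives the robot as it stands.
- The arm moves only by the tool send_rows, never from a script. Its argument "deltas" is text: rows parted by semicolons, each of 7 numbers parted by spaces: the shift along the tool's x, y, z in mm, then the turn, a rotation vector about the tool's x, y, z in degrees, then the opening, from 0 (shut) to 1 (fully open). A call has 1 to 10 rows; each row shifts and turns the commanded pose from where the row before left it, along the tool's axes as they then stand; what a row does not reach is not made up. A row lasts 1/8 s, in which the tool goes at most 62.5 mm and 10.7 degrees, less where a joint would pass 70% of its speed; a pose out of reach is approached as far as the arm can. A call is refused whole if a number of a shift passes 62.5 or a number of a turn 10.7, either way. A call with a gripper value outside its range is refused whole. The fingers move at their own pace and stop on an object; "newtons" is the grip in N (left out, the last holds). Time passes only in rows, so rows that do not move let the fingers close. It gives the time, the measured TCP pose, the force, the opening and the grip force at its end, in the units of the state.
- robot.get_obs(): the state, without advancing time (a new reading comes with each control period).
- robot.camera(name): name is "side" or "top" or "wrist"; returns a dict with "image" (480x640x3 uint8, red, green, blue), "depth" (480x640 float32, m along the optical axis (not along the pixel's ray), 0 where there is no reading), "fovy" (degrees; the focal length in pixels is half the picture's height over the tangent of half this angle, whatever the lens; pixels are square), "cx", "cy" (the principal point, pixels), "rvec" (rotation vector, rad) and "tvec" (3), from world to camera coordinates, as OpenCV has them. Camera axes: x right, y down, z forward; pixel columns grow to the right and rows downward; lengths in m; the calibration is good to about 2 mm. A picture is of the moment at which its call begins.
- robot.hand_in(): hands the job in; it is judged then, once.
Trained networks look in the newest picture that a camera, given by its name, has taken for a name from the list of things; names that differ only in an ending like _2 or _b are one class to them, and where a whole thing is asked for, a point or a joint stands for the part that bears it (a point fixed in the world has none). Each returns a list of dicts, best first, with "p" (0 to 1); they miss things now and then, are a little off and sometimes report something else, mostly with a low value. They report only what shows in the picture. A call takes as long as a camera call.
- robot.find_in(camera, thing): "box" ([left, top, right, bottom] in pixels, round what is visible of it).
- robot.cut_out(camera, thing): "region" (480x640 bool, what is visible of it) and "box" ([left, top, right, bottom] in pixels, round what is visible of it).
The state is a dict: "time": time; "q": joint angles; "joint_velocities": joint speeds; "joint_torque": joint torques, N m; "position": TCP position; "tool_rot": TCP orientation; "ft_force": force on the tool from outside, world axes, zero at the start; "moment": the same for the moment, N m; "grip_width": finger opening in m; "grip_force": force on a finger pad.
Only numpy, scipy, OpenCV 4.12 (cv2) and the standard library are available. Lean on these libraries where they do the work, as an engineer would, in place of code of your own. Each camera call takes 0.05 s, during which the arm holds its last target. There are 200 camera calls.

TASK

Take the steel rod out of its wooden block and lower it end-down into the holder tube on the metal bar. Then push the bar along, off its parking post, until it balances level by itself on the half-round saddle, with the rod still in its holder. Do not let the bar fall off the saddle, and leave the glassware and bottles alone.

Things in the scene. Friction and masses are not known exactly. Their poses are not given: they have to be found in the camera images.
- stand: fixed balancing stand: a wooden half-round saddle (a lying half cylinder of radius 80 mm and 60 mm wide, its round side up, so its crest is 80 mm above the bench) on a grey base plate 250 x 90 x 8 mm. Origin on the bench straight under the middle of the crest; x is level, across the crest: the way in which the bar is to be pushed; y runs along the crest; z up
- saddle_top (a point): middle of the saddle's crest, 80 mm above the bench, axes as the stand's. The saddle is varnished and fairly smooth (friction about 0.4): pushed, the bar first rocks by some millimetres and then slides; let go, it rocks back a little, so small corrections need a few millimetres more, and pushing low rocks it least
- post: fixed wooden parking post on the same base plate, 22 mm (stand's x) x 60 mm, its flat top level with the crest, 80 mm above the bench; it covers -140 to -118 mm along the stand's x. Origin at bench level under its middle, axes as the stand's
- bar: loose aluminium bar 200 x 50 x 10 mm, 0.45 kg, at the start level across saddle and post, along the stand's x within 0.04 rad. Origin at the middle of its underside; x along it, away from the end plate; z up. Its own centre of gravity is within 2 mm of its middle; the rod shifts it 4 to 13 mm toward the holder. Alone on the saddle it leans about 1 degree per mm that this is off the crest
- bar_mid (a point): middle of the bar (half-way up its thickness), axes as the bar's
- bar_end_plate (a point): centre of the upright end plate at the bar's -x end (the end over the parking post): plate 6 mm thick along the bar, 50 mm wide, 50 mm tall above the bar's top face; outer face 3 mm beyond this point; a good place to push with closed fingers, either way, from outside or inside
- bar_holder (a point): centre of the mouth of the holder tube on the bar: upright round tube 40 mm from the bar's middle on the side away from the end plate, inner diameter 22 mm, outer 28 mm, mouth 60 mm above the bar's underside, 50 mm deep to the bar's top face
- rod_center (a point): centre of the loose steel rod, 14 mm in diameter, 120 mm long, z along its length; 50 to 200 g; it stands upright and loose in the wooden block, its foot 10 mm above the bench. In the holder, its centre is 70 mm above the bar's underside
- block: fixed wooden block 70 x 70 x 45 mm with a loose 21 mm hole 35 mm deep in which the rod stands. Origin at the middle of its underside
- bottle_dark: bystander, to be left alone: dark reagent bottle, 51 mm wide, 93 mm tall. Origin at the middle of its underside
- wash_bottle: bystander, to be left alone: wash bottle with bent spout, 74 mm wide, 253 mm tall. Origin at the middle of its underside
- cylinder_pp: bystander, to be left alone: measuring cylinder on a hexagonal foot, 63 mm wide, 209 mm tall. Origin at the middle of its underside
- dropper_bottle: bystander, to be left alone: white dropper bottle, 55 mm wide, 153 mm tall. Origin at the middle of its underside
- beaker_waste: bystander, to be left alone: wide glass beaker, 69 mm wide, 82 mm tall. Origin at the middle of its underside
- bottle_indicator_b: bystander, to be left alone: small indicator bottle, 47 mm wide, 79 mm tall. Origin at the middle of its underside
- petri_1: bystander, to be left alone: petri dish, 69 mm wide, 15 mm tall. Origin at the middle of its underside

How it is judged:
On the way, in this order (a step that is already met when the one before it is completed fails the run):
1. the rod stands in the holder tube, let go, while the bar still lies on the parking post (horizontal distance between rod_center and bar_holder below 0.016 m and z of rod_center in the frame of bar between 0.06 and 0.078 m and angle between rod_center's own z axis and vertical below 0.45 rad and contact force between rod and the fingers below 0.05 N and contact force between bar and post above 0.1 N), for 0.2 s.
2. the bar is off the parking post, carried by the saddle, with the rod in its holder (horizontal distance between rod_center and bar_holder below 0.016 m and z of rod_center in the frame of bar between 0.06 and 0.078 m and angle between rod_center's own z axis and vertical below 0.45 rad and contact force between bar and post below 0.02 N and x of bar_end_plate in the frame of stand above -0.118 m), for 0.2 s.
At the end, for the whole second after the job is handed in: the bar balances on the saddle alone, clear of the parking post, level within 0.08 rad (about 4.5 degrees) and at rest; the rod stands in the holder tube on the bar (its centre within 16 mm sideways of the mouth's centre, its foot near the bar's top face) (horizontal distance between rod_center and bar_holder below 0.016 m and z of rod_center in the frame of bar between 0.06 and 0.078 m and angle between rod_center's own z axis and vertical below 0.45 rad and angle between bar's own z axis and vertical below 0.08 rad and contact force between bar and post below 0.02 N and contact force between bar and stand above 1.5 N and height (world z) of bar_mid above 0.077 m and angular speed of bar below 0.25 rad/s and linear speed of bar below 0.03 m/s and contact force between rod and bar above 0.1 N); the robot touches nothing.
It fails at once if the bar falls off the saddle or tips over steeply (0.6 rad) (angle between bar's own z axis and vertical above 0.6 rad or height (world z) of bar_mid below 0.045 m).
It fails at once if a bottle, the cylinder, the beaker or the petri dish is moved by more than 30 mm (distance of any of bottle_dark, wash_bottle, cylinder_pp, dropper_bottle, beaker_waste, bottle_indicator_b, petri_1 from where it was at the start of the episode above 0.03 m).
It also fails if it takes over 64 s, if anything falls off the work surface, if the arm or the gripper's body presses on something with over 40 N, if the wrist force passes 120 N, or if a joint passes its speed limit or range.

## Working session

There is one attempt and no reset: what is moved stays moved. The work goes in short steps, Python scripts to look and compute and a tool call to move; the robot and the scene stay as the last step left them, time stands still between calls to the robot, and variables do not carry over. Pictures are saved under pics/ and viewed, at most 10 in all, crops included, and the job is handed in when it is done.

Besides the shell and the picture viewer there is one more tool, called after "Call:" in YAML: its name, and indented under it one key for each argument. send_rows: Moves the arm, as the interface text tells. Its arguments: {"type":"object","properties":{"deltas":{"type":"string"},"newtons":{"type":"number"}},"required":["deltas"]}

```bash
mkdir -p pics
cat > h.py <<'E'
import numpy as np, cv2
from rig import robot
from scipy.spatial.transform import Rotation as R
def cloud(c):
    d=c["depth"]; h,w=d.shape; f=h/2/np.tan(np.radians(c["fovy"])/2)
    u,v=np.meshgrid(np.arange(w),np.arange(h))
    p=np.stack([(u-c["cx"])/f*d,(v-c["cy"])/f*d,d],-1)
    M=R.from_rotvec(np.ravel(c["rvec"])).as_matrix()
    P=(p-np.ravel(c["tvec"]))@M
    P[d<=0]=np.nan
    return P
def save(n,c): cv2.imwrite(f"pics/{n}.png",cv2.cvtColor(c["image"],cv2.COLOR_RGB2BGR))
E
python3 - <<'E'
from h import *
o=robot.get_obs(); print(o["position"],o["tool_rot"],o["ft_force"])
ims=[]
for cam in ("top","side"):
    c=robot.camera(cam); P=cloud(c); ims.append(c["image"])
    M=R.from_rotvec(np.ravel(c["rvec"])).as_matrix(); print(cam,"at",-M.T@np.ravel(c["tvec"]),"fwd",M[2])
    for t in "stand post bar bar_end_plate bar_holder rod_center block bottle_dark wash_bottle cylinder_pp dropper_bottle beaker_waste bottle_indicator_b petri_1".split():
        for r in robot.cut_out(cam,t)[:2]:
            if r["p"]<.3: continue
            q=P[r["region"]]; q=q[~np.isnan(q[:,0])]
            if len(q): print(t,round(r["p"],2),np.int32(r["box"]),np.round(np.percentile(q,[3,50,97],axis=0),3).tolist())
cv2.imwrite("pics/a.png",cv2.cvtColor(cv2.resize(np.vstack(ims),(400*1,600)),4)) if 0 else [save("a_"+n,{"image":i}) for n,i in zip(("top","side"),ims)]
E
```

```text
[0.22847632 0.58111632 0.29128606] [ 1.86294024e-01  9.82493460e-01 -1.00192252e-03 -3.64437823e-04] [-0.47198588  0.11556995  0.64239756]
top at [ 0.42655237 -0.04846159  1.30422069] fwd [ 0.11529829  0.02755456 -0.99294866]
stand 0.77 [252 251 354 292] [[0.472, -0.087, 0.003], [0.496, 0.059, 0.01], [0.563, 0.148, 0.079]]
stand 0.57 [443 283 477 315] [[0.431, -0.396, 0.003], [0.463, -0.354, 0.044], [0.497, -0.326, 0.05]]
post 0.47 [334 282 346 282] [[0.492, -0.082, 0.032], [0.495, -0.073, 0.078], [0.498, -0.062, 0.083]]
bar 0.67 [271 258 357 286] [[0.491, -0.1, 0.084], [0.517, -0.007, 0.091], [0.545, 0.088, 0.139]]
bar_end_plate 0.78 [271 256 361 287] [[0.492, -0.1, 0.085], [0.518, -0.007, 0.091], [0.545, 0.086, 0.139]]
bar_end_plate 0.3 [338 283 345 286] [[0.492, -0.082, 0.035], [0.495, -0.073, 0.079], [0.498, -0.062, 0.083]]
bar_holder 0.77 [267 260 357 286] [[0.491, -0.1, 0.085], [0.517, -0.004, 0.091], [0.543, 0.088, 0.139]]
rod_center 0.7 [252 254 354 293] [[0.471, -0.087, 0.003], [0.496, 0.061, 0.01], [0.562, 0.148, 0.08]]
rod_center 0.51 [173 196 203 220] [[0.653, 0.277, 0.01
[... 2567 characters left out ...]
189, 0.088], [0.774, -0.159, 0.147], [0.793, -0.122, 0.238]]
cylinder_pp 0.86 [374 261 407 354] [[0.77, 0.007, 0.006], [0.798, 0.022, 0.11], [0.804, 0.05, 0.208]]
dropper_bottle 0.82 [462 227 488 263] [[0.667, 0.277, 0.066], [0.686, 0.293, 0.091], [0.7, 0.313, 0.138]]
dropper_bottle 0.33 [279 215 366 258] [[0.492, -0.106, 0.084], [0.523, -0.008, 0.092], [0.547, 0.086, 0.14]]
beaker_waste 0.79 [170 309 208 361] [[0.632, -0.37, 0.006], [0.678, -0.342, 0.053], [0.692, -0.314, 0.083]]
bottle_indicator_b 0.76 [251 212 266 240] [[0.339, -0.144, 0.012], [0.357, -0.126, 0.048], [0.366, -0.107, 0.08]]
petri_1 0.61 [318 211 348 227] [[0.312, 0.058, 0.009], [0.341, 0.074, 0.016], [0.368, 0.115, 0.019]]
```

View pics/a_top.png

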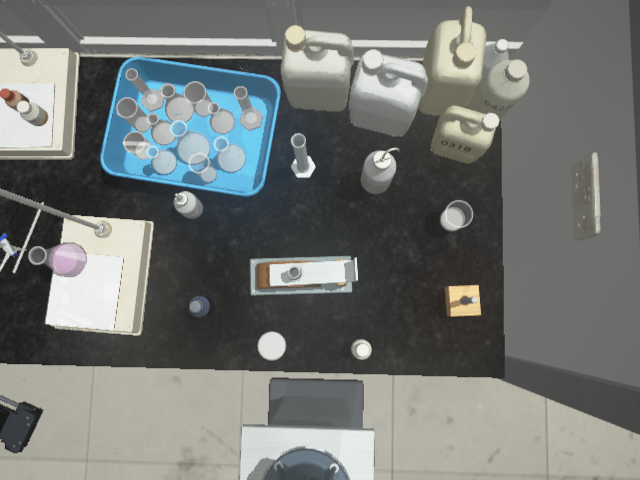

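View pics/a_side.png

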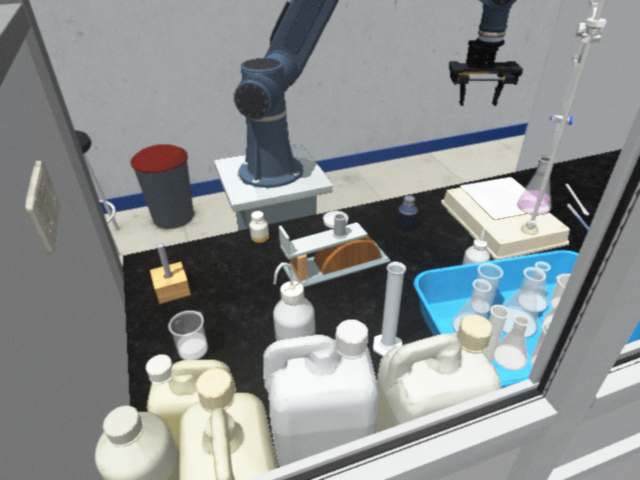

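Top view: the bar lies along world y, with the end plate at about (352,270) and the holder at (293,272). The rod and block are at (463,300). The side view agrees, with no obstacles near the line of pushing. Next I fit the poses.

```bash
cat > fit.py <<'E'
from h import *
from scipy.optimize import least_squares
def circ(q,r):
    # visible-surface fit with known radius, robust
    s=least_squares(lambda p: np.hypot(*(q-p).T)-r,q.mean(0),loss="soft_l1",f_scale=.001); return s.x
def fits(cam):
    P=cloud(robot.camera(cam)).reshape(-1,3); P=P[~np.isnan(P[:,0])]
    b=lambda x0,x1,y0,y1,z0,z1: P[(P[:,0]>x0)&(P[:,0]<x1)&(P[:,1]>y0)&(P[:,1]<y1)&(P[:,2]>z0)&(P[:,2]<z1)]
    t=b(.47,.57,-.12,.12,.084,.097); print(cam,"bar top",cv2.minAreaRect(t[:,:2].astype(np.float32)),np.median(t[:,2]))
    e=b(.47,.57,-.13,-.08,.105,.15); print("plate",len(e),np.percentile(e,[2,50,98],axis=0).round(4).tolist())
    for z in ((.1,.135),(.135,.15)):
        h=b(.48,.56,.0,.07,*z); print("holder",z,len(h),circ(h[:,:2],.014),h.mean(0), h[:,2].max())
    for z in ((.06,.09),(.09,.12),(.122,.14)):
        r=b(.43,.5,-.4,-.32,*z)
        if len(r)>4: print("rod",z,len(r),circ(r[:,:2],.007),r.mean(0),r[:,2].max())
    s=b(.42,.6,-.16,.2,.003,.013); print("base",cv2.minAreaRect(s[:,:2].astype(np.float32)))
    k=b(.42,.51,-.41,-.31,.04,.05); print("block",cv2.minAreaRect(k[:,:2].astype(np.float32)))
for c in ("top","side"): fits(c)
E
python3 fit.py
```

```text
top bar top ((0.5200608968734741, -0.0021832436323165894), (0.054824408143758774, 0.19440241158008575), 4.294806003570557) 0.09019224135332189
plate 77 [[0.5011, -0.105, 0.1118], [0.5257, -0.1019, 0.139], [0.549, -0.0976, 0.1446]]
holder (0.1, 0.135) 38 [0.51257094 0.03384485] [0.5146871  0.03338914 0.11877201] 0.13468351061871656
holder (0.135, 0.15) 48 [0.51498815 0.03426972] [0.51423351 0.0347313  0.13966273] 0.14475597334825746
rod (0.06, 0.09) 21 [ 0.46377516 -0.36261611] [ 0.46336327 -0.35755672  0.0741862 ] 0.08999900570093805
rod (0.09, 0.12) 19 [ 0.46384774 -0.3622773 ] [ 0.46339825 -0.35647213  0.10594673] 0.11984600725090298
rod (0.122, 0.14) 34 [ 0.46576037 -0.36201967] [ 0.46335876 -0.36126981  0.12905448] 0.13419142269871145
base ((0.510040283203125, 0.0200529545545578), (0.17979946732521057, 0.35964420437812805), 0.01639542728662491)
block ((0.4648197591304779, -0.36246582865715027), (0.06992767006158829, 0.07149459421634674), 4.360469341278076)
side bar top ((0.5166565179824829, -0.005745872855186462), (0.05856938287615776, 0.2008257806301117), 3.6989338397979736) 0.09094419374709894
plate 156 [[0.5007, -0.1075, 0.1059], [0.53, -0.1043, 0.1286], [0.549, -0.0987, 0.1423]]
holder (0.1, 0.135) 167 [0.51147186 0.03408034] [0.51954751 0.03048907 0.11899217] 0.1349892629944007
holder (0.135, 0.15) 72 [0.5131426  0.03340833] [0.51323378 0.03350242 0.13925513] 0.1431888548058374
rod (0.06, 0.09) 70 [ 0.46088608 -0.36306548] [ 0.46608903 -0.36233011  0.07596863] 0.08971114136188153
rod (0.09, 0.12) 74 [ 0.46066891 -0.36312969] [ 0.46600533 -0.36276374  0.10633528] 0.1198976194137677
rod (0.122, 0.14) 39 [ 0.45973735 -0.36310626] [ 0.46351242 -0.36285587  0.12814561] 0.13285592750658368
base ((0.5101618766784668, 0.020503312349319458), (0.3579489588737488, 0.17892034351825714), 89.82727813720703)
block ((0.46294140815734863, -0.36331906914711), (0.07559550553560257, 0.06969323009252548), 4.455343246459961)
```

Call:
send_rows:
  deltas: "0 0 0 0 0 9.8 1;0 0 0 0 0 9.8 1;0 0 0 0 0 9.8 1;0 0 0 0 0 9.8 1;0 0 0 0 0 9.8 1;0 0 0 0 0 9.8 1;0 0 0 0 0 9.8 1;0 0 0 0 0 0 1"
  newtons: 20

```text
time: 2.6
position: [0.2288, 0.5816, 0.2922]
tool_rot: [0.707, 0.707, -0.0, -0.0]
ft_force: [0.4, -0.4, -0.4]
grip_width: 0.0873
grip_force: 0.0
```

Call:
send_rows:
  deltas: "-48 25 0 0 0 0 1;-48 25 0 0 0 0 1;-48 25 0 0 0 0 1;-48 25 0 0 0 0 1;-48 25 0 0 0 0 1;-48 25 0 0 0 0 1;-48 25 0 0 0 0 1;-48 25 0 0 0 0 1"

```text
time: 3.6
position: [0.4291, 0.1958, 0.2926]
tool_rot: [0.706, 0.708, 0.0, 0.0]
ft_force: [0.2, 0.4, -0.1]
grip_width: 0.0868
grip_force: 0.0
```

Call:
send_rows:
  deltas: "-56 3.5 0 0 0 0 1;-56 3.5 0 0 0 0 1;-56 3.5 0 0 0 0 1;-56 3.5 0 0 0 0 1;-56 3.5 0 0 0 0 1;-56 3.5 0 0 0 0 1;-56 3.5 0 0 0 0 1;-56 3.5 0 0 0 0 1;-56 3.5 0 0 0 0 1;-56 3.5 0 0 0 0 1"

```text
time: 4.85
position: [0.4625, -0.3647, 0.2924]
tool_rot: [0.707, 0.708, 0.0, 0.0]
ft_force: [1.2, 0.1, -0.1]
grip_width: 0.0874
grip_force: 0.0
```

Call:
send_rows:
  deltas: "0 0 0 0 0 0 1;0 0 0 0 0 0 1"

```text
time: 5.1
position: [0.4621, -0.3621, 0.2918]
tool_rot: [0.707, 0.707, 0.0, -0.001]
ft_force: [0.2, 0.9, 0.3]
grip_width: 0.0874
grip_force: 0.0
```

Run:
```python
from fit import *
c=robot.camera("wrist"); save("w1",c); P=cloud(c).reshape(-1,3)
for z in ((.06,.09),(.09,.12),(.122,.14)):
    r=P[(abs(P[:,0]-.464)<.03)&(abs(P[:,1]+.362)<.03)&(P[:,2]>z[0])&(P[:,2]<z[1])]
    if len(r)>4: print(z,len(r),circ(r[:,:2],.007),r.mean(0),r.min(0),r.max(0))
```

```text
top bar top ((0.5182315111160278, -0.002401292324066162), (0.05180723965167999, 0.19416283071041107), 4.900087356567383) 0.09025773842109058
plate 79 [[0.5011, -0.1049, 0.1103], [0.5254, -0.1018, 0.1392], [0.5489, -0.0976, 0.1438]]
holder (0.1, 0.135) 37 [0.51371107 0.03219543] [0.51370528 0.03452246 0.11759414] 0.13495280826560793
holder (0.135, 0.15) 50 [0.51471938 0.03455918] [0.51466562 0.03382537 0.13973608] 0.1441191935521641
rod (0.06, 0.09) 21 [ 0.4637078  -0.36238752] [ 0.46356976 -0.35752314  0.07476674] 0.0885762191130771
rod (0.09, 0.12) 21 [ 0.46390129 -0.36271145] [ 0.46335669 -0.35699452  0.10548685] 0.11840753332033555
rod (0.122, 0.14) 34 [ 0.46349234 -0.36321046] [ 0.46340746 -0.36114062  0.12953809] 0.13603237258527232
base ((0.5099664926528931, 0.019625306129455566), (0.1795712411403656, 0.35887596011161804), 0.06737128645181656)
block ((0.4645023047924042, -0.3618822395801544), (0.0701524019241333, 0.0711505338549614), 2.454291820526123)
side bar top ((0.5164979696273804, -0.0060044750571250916), (0.055580709129571915, 0.2007666975259781), 4.649616241455078) 0.09
[... 621 characters left out ...]
3
base ((0.5105422139167786, 0.020125508308410645), (0.35977277159690857, 0.17845049500465393), 89.7152328491211)
block ((0.46323007345199585, -0.36317506432533264), (0.07419102638959885, 0.06943690031766891), 4.290894031524658)
(0.06, 0.09) 131 [ 0.4617456  -0.36275558] [ 0.46188853 -0.35711871  0.07582981] [ 0.45497283 -0.36181095  0.06000871] [ 0.46840783 -0.35534139  0.08987171]
(0.09, 0.12) 175 [ 0.46171481 -0.36275762] [ 0.46189692 -0.35715013  0.10573278] [ 0.45487232 -0.36236388  0.09037521] [ 0.46862949 -0.35528115  0.11992644]
(0.122, 0.14) 305 [ 0.46181947 -0.36335087] [ 0.46172374 -0.36135543  0.12911305] [ 0.45480465 -0.36887367  0.12220105] [ 0.46808515 -0.35546478  0.13190869]
```

View pics/w1.png

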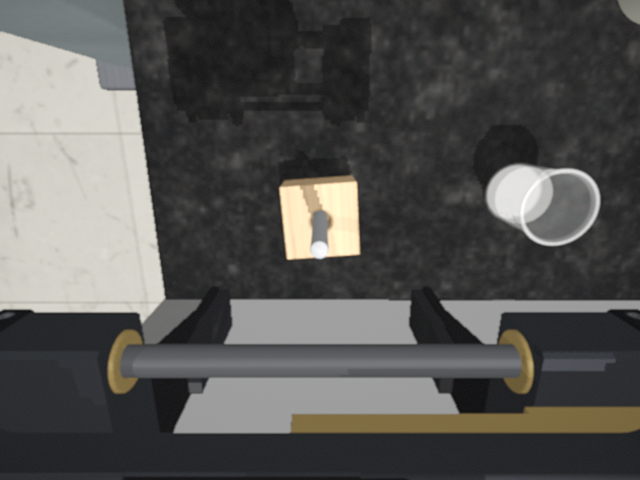

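The wrist view shows the rod top at (320,245), centred between the fingers, so the rod stands upright at (0.462, -0.363). I'll descend and grip it.

Call:
send_rows:
  deltas: "-1 0 40 0 0 0 1;0 0 40 0 0 0 1;0 0 33 0 0 0 1;0 0 20 0 0 0 1;0 0 0 0 0 0 1;0 0 0 0 0 0 0;0 0 0 0 0 0 0;0 0 0 0 0 0 0;0 0 0 0 0 0 0;0 0 0 0 0 0 0"
  newtons: 30

```text
time: 6.5
position: [0.4625, -0.3638, 0.1594]
tool_rot: [0.708, 0.707, -0.0, 0.0]
ft_force: [0.4, 0.2, 0.7]
grip_width: 0.0454
grip_force: 0.0
```

Call:
send_rows:
  deltas: "0 0 0 0 0 0 0;0 0 0 0 0 0 0;0 0 -15 0 0 0 0;0 0 -35 0 0 0 0;0 0 -40 0 0 0 0;0 0 -40 0 0 0 0;0 0 -30 0 0 0 0;0 0 0 0 0 0 0"

```text
time: 7.5
position: [0.4634, -0.3646, 0.3227]
tool_rot: [0.708, 0.707, -0.0, 0.004]
ft_force: [-0.6, -0.5, -1.5]
grip_width: 0.0125
grip_force: 30.0
```

Call:
send_rows:
  deltas: "30 4 0 0 0 0 0;50 6 0 0 0 0 0;50 6 0 0 0 0 0;50 6 0 0 0 0 0;50 6 0 0 0 0 0;50 6 0 0 0 0 0;50 6 0 0 0 0 0;40 5 0 0 0 0 0;28 4 0 0 0 0 0;0 0 0 0 0 0 0"

```text
time: 8.75
position: [0.5111, 0.0361, 0.318]
tool_rot: [0.706, 0.708, -0.001, -0.001]
ft_force: [-0.2, -1.3, -0.6]
grip_width: 0.0134
grip_force: 30.0
```

Call:
send_rows:
  deltas: "0 0 0 0 0 0 0;0 0 0 0 0 0 0"

```text
time: 9.0
position: [0.5118, 0.0333, 0.3189]
tool_rot: [0.708, 0.706, -0.0, -0.0]
ft_force: [-0.5, -0.4, -0.7]
grip_width: 0.0131
grip_force: 30.0
```

```bash
cat > rod.py <<'E'
from h import *
from scipy.optimize import least_squares
def circ(q,r): return least_squares(lambda p: np.hypot(*(q-p).T)-r,q.mean(0),loss="soft_l1",f_scale=.001).x
def look(n,z0=.15,z1=.26):
  for cam in ("side","wrist","top"):
    c=robot.camera(cam); save(n+cam,c); P=cloud(c).reshape(-1,3); P=P[~np.isnan(P[:,0])]
    p=robot.get_obs()["position"]
    for a,b in ((z0,z0+.03),(z0+.03,z0+.06),(.137,.144),(.1,.135)):
        r=P[(abs(P[:,0]-p[0])<.03)&(abs(P[:,1]-p[1])<.03)&(P[:,2]>a)&(P[:,2]<b)]
        if len(r)>8: print(cam,(a,b),len(r),"c7",circ(r[:,:2],.007).round(4),"c14",circ(r[:,:2],.014).round(4),"c12.5",circ(r[:,:2],.0125).round(4),"mean",r.mean(0).round(4),"zmin",r[:,2].min().round(4))
if __name__=="__main__":
    o=robot.get_obs(); print(o["position"]); look("h1_")
E
python3 rod.py
```

```text
[0.51181898 0.03325328 0.31885847]
side (0.15, 0.18) 55 c7 [0.5112 0.0324] c14 [0.5032 0.033 ] c12.5 [0.5048 0.0329] mean [0.5163 0.0311 0.1676] zmin 0.1543
side (0.18, 0.21) 70 c7 [0.5106 0.0326] c14 [0.5289 0.0265] c12.5 [0.5046 0.0343] mean [0.516  0.031  0.1951] zmin 0.1802
side (0.137, 0.144) 52 c7 [0.5122 0.0326] c14 [0.5128 0.0345] c12.5 [0.5128 0.0339] mean [0.5122 0.033  0.1402] zmin 0.1371
side (0.1, 0.135) 173 c7 [0.5183 0.0312] c14 [0.5117 0.034 ] c12.5 [0.513  0.0334] mean [0.5194 0.0306 0.1193] zmin 0.1003
wrist (0.15, 0.18) 211 c7 [0.5124 0.0329] c14 [0.5123 0.0253] c12.5 [0.5123 0.0268] mean [0.5125 0.0385 0.1683] zmin 0.1535
wrist (0.18, 0.21) 345 c7 [0.5123 0.033 ] c14 [0.5121 0.0253] c12.5 [0.5121 0.0269] mean [0.5124 0.0385 0.1962] zmin 0.1802
wrist (0.137, 0.144) 321 c7 [0.5129 0.0389] c14 [0.5127 0.0333] c12.5 [0.5128 0.0348] mean [0.5129 0.0382 0.1396] zmin 0.1371
wrist (0.1, 0.135) 474 c7 [0.5128 0.0405] c14 [0.5128 0.0346] c12.5 [0.5128 0.0361] mean [0.5128 0.0393 0.1176] zmin 0.1
```

View pics/h1_wrist.png

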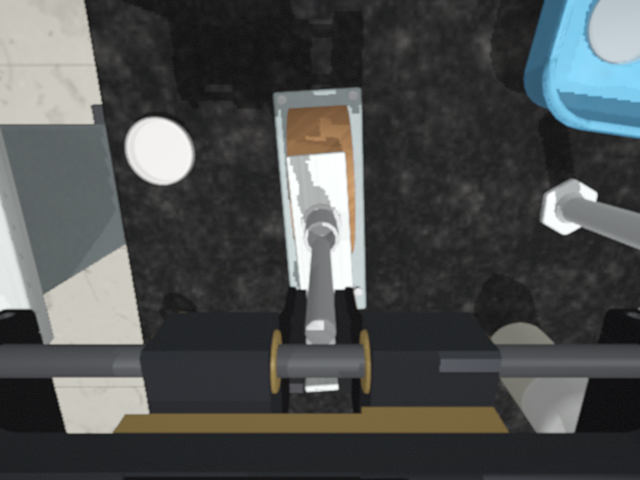

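```bash
python3 -c "
import cv2; i=cv2.imread('pics/h1_side.png')[120:300,240:420]; cv2.imwrite('pics/h1_sidec.png',cv2.resize(i,(600,600),interpolation=2))"
```

```text
(no output)
```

View pics/h1_sidec.png

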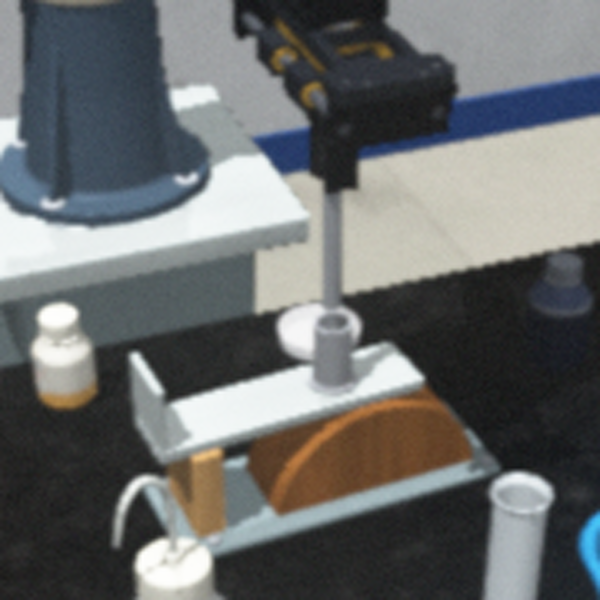

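The wrist view shows the rod foot at about (322,225), over the holder mouth at (320,232). The side view shows the rod upright, just above and slightly behind the tube. The foot is at z ≈ 0.153. I'll shift 1.3 mm and lower.

Call:
send_rows:
  deltas: "1.3 0.4 0 0 0 0 0;0 0 8 0 0 0 0;0 0 8 0 0 0 0;0 0 8 0 0 0 0;0 0 0 0 0 0 0"

```text
time: 9.78
position: [0.5119, 0.0356, 0.2942]
tool_rot: [0.708, 0.707, -0.001, -0.001]
ft_force: [-0.5, 0.4, -1.4]
grip_width: 0.0129
grip_force: 30.0
```

Call:
send_rows:
  deltas: "0 0 8 0 0 0 0;0 0 8 0 0 0 0;0 0 8 0 0 0 0;0 0 5 0 0 0 0;0 0 0 0 0 0 0;0 0 0 0 0 0 0"

```text
time: 10.52
position: [0.5126, 0.0355, 0.2664]
tool_rot: [0.708, 0.707, 0.0, 0.0]
ft_force: [-0.2, -0.1, -0.6]
grip_width: 0.0132
grip_force: 30.0
```

```bash
python3 -c "
from h import *
c=robot.camera('side'); P=cloud(c).reshape(-1,3)
r=P[(abs(P[:,0]-.514)<.02)&(abs(P[:,1]-.034)<.02)&(P[:,2]>.15)&(P[:,2]<.19)]; print(len(r),r.min(0),r.max(0),robot.get_obs()['ft_force'])
cv2.imwrite('pics/i_sidec.png',cv2.resize(cv2.cvtColor(c['image'],4)[120:300,240:420],(600,600),interpolation=2))"
```

```text
89 [0.50895122 0.02727322 0.15041447] [0.52131485 0.04029781 0.18971777] [-0.26724513  0.33458065 -1.28607092]
```

View pics/i_sidec.png

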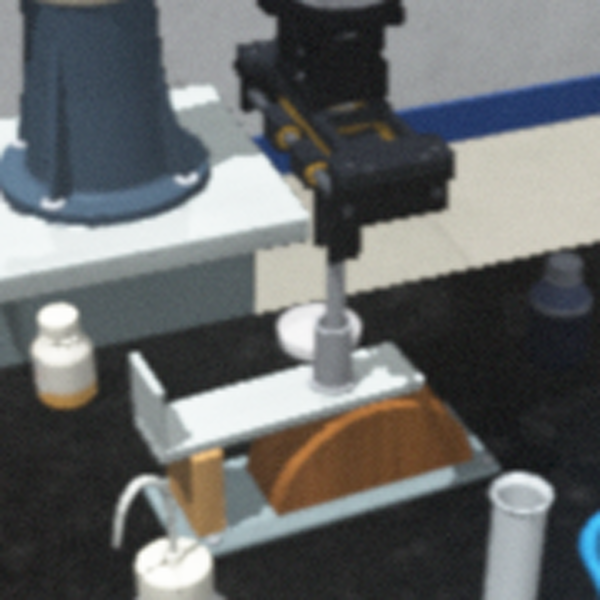

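The rod is inside the tube. I'll lower the last 9 mm and release.

Call:
send_rows:
  deltas: "0 0 4 0 0 0 0;0 0 4 0 0 0 0;0 0 1 0 0 0 0;0 0 0 0 0 0 0;0 0 0 0 0 0 0.25;0 0 0 0 0 0 0.4;0 0 0 0 0 0 0.5;0 0 -20 0 0 0 0.5;0 0 -30 0 0 0 0.5;0 0 -30 0 0 0 0.5"

```text
time: 11.82
position: [0.5123, 0.0355, 0.338]
tool_rot: [0.708, 0.707, -0.0, -0.0]
ft_force: [0.1, -0.5, -0.6]
grip_width: 0.0435
grip_force: 0.0
```

Run:
```python
from fit import *
P=cloud(robot.camera("side")).reshape(-1,3); 
for z in ((.15,.18),(.18,.22)):
    r=P[(abs(P[:,0]-.514)<.025)&(abs(P[:,1]-.034)<.025)&(P[:,2]>z[0])&(P[:,2]<z[1])]; print(len(r),circ(r[:,:2],.007),r.max(0))
c=robot.camera("side");save("r",c); P=cloud(c).reshape(-1,3)
b=lambda x0,x1,y0,y1,z0,z1: P[(P[:,0]>x0)&(P[:,0]<x1)&(P[:,1]>y0)&(P[:,1]<y1)&(P[:,2]>z0)&(P[:,2]<z1)]
s=b(.45,.58,-.14,.17,.004,.012); rc=cv2.minAreaRect(s[:,:2].astype(np.float32)); print("plate+",rc,np.percentile(s,[1,99],axis=0).round(3).tolist())
p=b(.48,.57,-.13,-.045,.015,.078); print("post",np.percentile(p,[1,50,99],axis=0).round(4).tolist())
```

```text
top bar top ((0.5207999348640442, -0.04606768861413002), (0.05297565832734108, 0.10792480409145355), 1.7708131074905396) 0.09003544477255376
plate 79 [[0.5012, -0.1048, 0.1094], [0.5254, -0.1017, 0.1387], [0.5489, -0.0976, 0.1432]]fit.py:5: RuntimeWarning: Mean of empty slice.
  s=least_squares(lambda p: np.hypot(*(q-p).T)-r,q.mean(0),loss="soft_l1",f_scale=.001); return s.x
  ret = um.true_divide(
Traceback (most recent call last):
  File "fit.py", line 18, in <module>
    for c in ("top","side"): fits(c)
                             ~~~~^^^
  File "fit.py", line 12, in fits
    h=b(.48,.56,.0,.07,*z); print("holder",z,len(h),circ(h[:,:2],.014),h.mean(0), h[:,2].max())
                                                    ~~~~^^^^^^^^^^^^^^
  File "fit.py", line 5, in circ
    s=least_squares(lambda p: np.hypot(*(q-p).T)-r,q.mean(0),loss="soft_l1",f_scale=.001); return s.x
ValueError: Initial guess is outside of provided bounds
```

```bash
cat > st.py <<'E'
from rod import *
def B(P,x0,x1,y0,y1,z0,z1): return P[(P[:,0]>x0)&(P[:,0]<x1)&(P[:,1]>y0)&(P[:,1]<y1)&(P[:,2]>z0)&(P[:,2]<z1)]
if __name__=="__main__":
  for cam in ("side","top"):
    P=cloud(robot.camera(cam)).reshape(-1,3)
    for z in ((.15,.18),(.18,.22)):
        r=B(P,.49,.54,.0,.06,*z)
        if len(r)>5: print(cam,"rod",len(r),circ(r[:,:2],.007),r.max(0))
    s=B(P,.44,.59,-.14,.18,.005,.011); print("base",len(s),cv2.minAreaRect(s[:,:2].astype(np.float32)),np.percentile(s,[1,99],axis=0).round(3).tolist())
    s=B(P,.44,.575,-.06,.15,.018,.079); d=np.array([-.0,1]); print("saddle",len(s),circ(s[:,1:],.08),np.percentile(s,[1,99],axis=0).round(3).tolist())
    for x0 in (.475,.5,.525,.55):
        q=s[(s[:,0]>x0-.012)&(s[:,0]<x0+.012)]
        if len(q)>20: print(x0,len(q),least_squares(lambda p: np.hypot(q[:,1]-p[0],q[:,2])-.08,[.03],loss="soft_l1",f_scale=.001).x)
    p=B(P,.48,.57,-.13,-.06,.015,.078); print("post",len(p),np.percentile(p,[1,50,99],axis=0).round(4).tolist())
E
python3 st.py
```

```text
side rod 65 [0.51140031 0.03492411] [0.52133184 0.04058698 0.178789  ]
side rod 88 [0.51201539 0.03491727] [0.52110575 0.03965645 0.21278262]
base 797 ((0.5222568511962891, 0.0194566547870636), (0.2785077393054962, 0.11496598273515701), 88.34212493896484) [[0.476, -0.099, 0.005], [0.564, 0.151, 0.011]]
saddle 1300 [ 0.04916153 -0.01516397] [[0.494, -0.021, 0.019], [0.547, 0.128, 0.078]]
0.5 81 [0.05615243]
0.525 252 [0.05712777]
0.55 924 [0.06020995]
post 299 [[0.4959, -0.0843, 0.0155], [0.5483, -0.0778, 0.0432], [0.552, -0.0606, 0.0773]]
base 596 ((0.5147059559822083, 0.019710123538970947), (0.14770527184009552, 0.31898126006126404), 0.06797559559345245) [[0.448, -0.126, 0.005], [0.58, 0.175, 0.011]]
saddle 61 [ 0.05658102 -0.00114058] [[0.483, -0.021, 0.02], [0.549, 0.131, 0.065]]
0.5 48 [0.05717086]
post 20 [[0.4924, -0.0825, 0.0242], [0.4936, -0.0703, 0.0558], [0.5514, -0.0609, 0.0777]]
```

The rod stands in the holder with its top at z ≈ 0.212. The post (y -0.084 to -0.061) and the saddle fit both put the crest at y ≈ 0.056, so the push is about 50 mm. Next I position closed fingers behind the end plate.

Call:
send_rows:
  deltas: "0 0 0 0 0 -4.5 0;-40 0 0 0 0 0 0;-50 1 0 0 0 0 0;-50 1 0 0 0 0 0;-46 0 0 0 0 0 0;0 0 0 0 0 0 0;0 0 0 0 0 0 0"

```text
time: 12.85
position: [0.528, -0.1491, 0.3359]
tool_rot: [0.68, 0.734, -0.0, -0.002]
ft_force: [0.6, -0.0, 0.7]
grip_width: 0.0005
grip_force: 0.0
```

Call:
send_rows:
  deltas: "0 0 50 0 0 0 0;0 0 50 0 0 0 0;0 0 50 0 0 0 0;0 0 30 0 0 0 0;0 0 0 0 0 0 0;0 0 0 0 0 0 0"

```text
time: 13.6
position: [0.5294, -0.1491, 0.1582]
tool_rot: [0.679, 0.734, 0.0, 0.001]
ft_force: [0.2, 0.1, -0.2]
grip_width: 0.0002
grip_force: 0.0
```

```bash
cat > bar.py <<'E'
from st import *
c0=.056
def bar(cam="side"):
    c=robot.camera(cam); P=cloud(c).reshape(-1,3); o=robot.get_obs()
    # bar top plane beyond the plate, short of the rod: robust line z(y)
    y0=o["position"][1]
    s=B(P,.44,.58,-.09,.17,.05,.14)
    k=np.zeros(len(s),bool); best=0
    rng=np.random.default_rng(0)
    for _ in range(400):
        a=s[rng.choice(len(s),3,0)]; n=np.cross(a[1]-a[0],a[2]-a[0]); n/=np.linalg.norm(n)+1e-12
        if abs(n[2])<.8: continue
        m=abs((s-a[0])@n)<.002
        if m.sum()>best: best=m.sum();k=m
    q=s[k]; m=q.mean(0); n=np.linalg.svd(q-m,full_matrices=False)[2][2]; n*=np.sign(n[2])
    rc=cv2.minAreaRect(q[:,:2].astype(np.float32))
    # holder tube: points over the plane 15..48 mm
    t=B(P,.44,.58,-.04,.17,.09,.18); h=(t-m)@n; u=t[(h>.012)&(h<.045)]
    hc=circ((u-np.outer((u-m)@n-.0,n))[:,:2],.014) if len(u)>10 else None
    print(cam,"t",o["time"],"lean deg (+: far end up)",round(np.degrees(np.arctan2(-n[1],n[2])),2),"roll",round(np.degrees(np.arctan2(n[0],n[2])),2),"n",best,"mid z",m.round(4),"rect",np.round(rc[0],4),np.round(rc[1],4),round(rc[2],2),"holder at bar top",None if hc is None else hc.round(4),"TCP",o["position"].round(4),"F",o["ft_force"].round(2))
    return c
if __name__=="__main__":
    for cam in ("side","top"): bar(cam)
E
python3 bar.py
```

```text
side t 13.65 lean deg (+: far end up) -0.1 roll 0.49 n 787 mid z [ 0.5188 -0.0033  0.0911] rect [0.5153 0.0018] [0.0547 0.1864] 4.38 holder at bar top [0.5109 0.034 ] TCP [ 0.5297 -0.1495  0.1587] F [-0.14  0.17  0.31]
top t 13.7 lean deg (+: far end up) 0.52 roll -0.12 n 860 mid z [0.5176 0.0069 0.0901] rect [0.5173 0.0042] [0.0499 0.18  ] 4.57 holder at bar top [0.5152 0.0356] TCP [ 0.5298 -0.1497  0.1589] F [-0.78 -0.14  0.55]
```

Call:
send_rows:
  deltas: "10 0 0 0 0 0 0;10 0 0 0 0 0 0;6 0 0 0 0 0 0;4 0 0 0 0 0 0;3 0 0 0 0 0 0;3 0 0 0 0 0 0;3 0 0 0 0 0 0;3 0 0 0 0 0 0;3 0 0 0 0 0 0;0 0 0 0 0 0 0"

```text
time: 14.95
position: [0.5253, -0.1045, 0.1573]
tool_rot: [0.679, 0.734, 0.0, -0.0]
ft_force: [0.2, -1.6, -0.3]
grip_width: 0.0008
grip_force: 0.4
```

Call:
send_rows:
  deltas: "3 0 0 0 0 0 0;3 0 0 0 0 0 0;3 0 0 0 0 0 0;3 0 0 0 0 0 0;3 0 0 0 0 0 0;3 0 0 0 0 0 0;0 0 0 0 0 0 0"

```text
time: 15.82
position: [0.5238, -0.0864, 0.1573]
tool_rot: [0.679, 0.734, 0.0, -0.0]
ft_force: [-0.9, 0.1, -0.1]
grip_width: 0.0007
grip_force: 0.2
```

```bash
python3 bar.py
```

```text
side t 15.875 lean deg (+: far end up) 0.34 roll -1.75 n 570 mid z [0.5203 0.0338 0.0911] rect [0.5137 0.0185] [0.0528 0.2115] 4.25 holder at bar top [0.5098 0.0641] TCP [ 0.5237 -0.0864  0.1572] F [-0.18  0.03  0.23]
top t 15.925 lean deg (+: far end up) 0.62 roll -2.03 n 597 mid z [0.5143 0.0576 0.0901] rect [0.5146 0.0381] [0.0501 0.1715] 4.48 holder at bar top [0.5143 0.0655] TCP [ 0.5237 -0.0864  0.1572] F [-0.55 -0.18 -0.55]
```

Call:
send_rows:
  deltas: "2 0 0 0 0 0 0;2 0 0 0 0 0 0;2 0 0 0 0 0 0;2 0 0 0 0 0 0;2 0 0 0 0 0 0;2 0 0 0 0 0 0;2 0 0 0 0 0 0;2 0 0 0 0 0 0;0 0 0 0 0 0 0;0 0 0 0 0 0 0"

```text
time: 17.18
position: [0.5226, -0.0707, 0.1572]
tool_rot: [0.679, 0.734, 0.0, -0.0]
ft_force: [0.1, -0.8, -0.6]
grip_width: 0.0005
grip_force: 0.4
```

```bash
python3 bar.py
```

```text
side t 17.225 lean deg (+: far end up) -0.22 roll 0.52 n 655 mid z [0.518  0.0514 0.0913] rect [0.5146 0.0285] [0.053  0.2219] 5.86 holder at bar top [0.5077 0.0799] TCP [ 0.5226 -0.0707  0.1572] F [ 0.83 -0.16 -0.12]
top t 17.275 lean deg (+: far end up) -0.52 roll 0.22 n 549 mid z [0.5132 0.076  0.0909] rect [0.5138 0.0542] [0.0496 0.1714] 4.61 holder at bar top [0.5119 0.081 ] TCP [ 0.5226 -0.0707  0.1572] F [0.36 0.21 0.15]
```

Call:
send_rows:
  deltas: "1 0 0 0 0 0 0;1 0 0 0 0 0 0;1 0 0 0 0 0 0;0 0 0 0 0 0 0;0 0 0 0 0 0 0"

```text
time: 17.9
position: [0.5225, -0.068, 0.1573]
tool_rot: [0.679, 0.734, 0.0, 0.0]
ft_force: [-0.0, -2.5, 0.9]
grip_width: 0.0003
grip_force: 1.2
```

```bash
python3 bar.py
```

```text
side t 17.95 lean deg (+: far end up) 0.55 roll -1.7 n 592 mid z [0.5159 0.0482 0.0915] rect [0.513  0.0317] [0.0547 0.223 ] 3.85 holder at bar top [0.5088 0.0827] TCP [ 0.5225 -0.068   0.1573] F [ 0.18 -2.33  0.47]
top t 18.0 lean deg (+: far end up) 0.47 roll 1.24 n 501 mid z [0.511  0.0786 0.0901] rect [0.5138 0.0565] [0.0498 0.1709] 4.66 holder at bar top [0.5115 0.084 ] TCP [ 0.5225 -0.068   0.1573] F [-0.3  -1.7   0.22]
```

Call:
send_rows:
  deltas: "-2 0 0 0 0 0 0;-4 0 0 0 0 0 0;-6 0 0 0 0 0 0;-6 0 0 0 0 0 0;0 0 0 0 0 0 0;0 0 0 0 0 0 0;0 0 0 0 0 0 0;0 0 0 0 0 0 0"

```text
time: 19.0
position: [0.5238, -0.0858, 0.1572]
tool_rot: [0.679, 0.734, -0.0, -0.0]
ft_force: [0.8, -0.9, 1.0]
grip_width: 0.0008
grip_force: 0.0
```

Run:
```python
from bar import *
c=bar("side"); i=cv2.cvtColor(c["image"],4)[150:300,260:410]; cv2.imwrite("pics/b1.png",cv2.resize(i,(600,600),interpolation=2)); bar("top")
```

```text
side t 19.05 lean deg (+: far end up) 7.73 roll 0.78 n 788 mid z [0.5173 0.0418 0.0897] rect [0.5144 0.0278] [0.055  0.2249] 5.75 holder at bar top [0.5078 0.0808] TCP [ 0.5238 -0.0858  0.1572] F [-0.95  0.05  0.16]
top t 19.1 lean deg (+: far end up) 8.39 roll -1.22 n 669 mid z [0.5128 0.069  0.0927] rect [0.5143 0.0464] [0.05   0.1883] 4.51 holder at bar top [0.5114 0.0741] TCP [ 0.5239 -0.0858  0.1572] F [ 1.   -0.1   0.15]
```

View pics/b1.png

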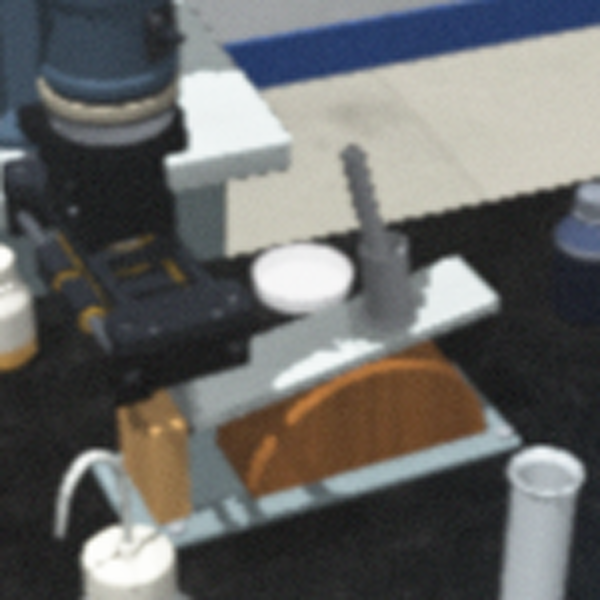

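It leans about 8° toward the post, clear of it, with the rod in the holder. It needs to slide about 8 mm more.

Call:
send_rows:
  deltas: "4 0 0 0 0 0 0;3 0 0 0 0 0 0;2 0 0 0 0 0 0;2 0 0 0 0 0 0;2 0 0 0 0 0 0;2 0 0 0 0 0 0;1 0 0 0 0 0 0;1 0 0 0 0 0 0;1 0 0 0 0 0 0;0 0 0 0 0 0 0"

```text
time: 20.35
position: [0.523, -0.0685, 0.1576]
tool_rot: [0.679, 0.734, 0.0, 0.001]
ft_force: [0.8, -5.7, 2.7]
grip_width: 0.0007
grip_force: 2.5
```

Call:
send_rows:
  deltas: "1 0 0 0 0 0 0;1 0 0 0 0 0 0;1 0 0 0 0 0 0;1 0 0 0 0 0 0;1 0 0 0 0 0 0;1 0 0 0 0 0 0;0 0 0 0 0 0 0"

```text
time: 21.22
position: [0.5226, -0.0626, 0.1577]
tool_rot: [0.679, 0.734, 0.0, 0.001]
ft_force: [0.5, -5.5, 2.4]
grip_width: 0.0
grip_force: 2.7
```

```bash
python3 bar.py
```

```text
side t 21.275 lean deg (+: far end up) 8.1 roll -0.21 n 756 mid z [0.5161 0.0568 0.0921] rect [0.513  0.0335] [0.0549 0.2362] 5.12 holder at bar top [0.5069 0.0928] TCP [ 0.5226 -0.0626  0.1577] F [ 1.28 -5.28  3.76]
top t 21.325 lean deg (+: far end up) 8.57 roll -0.48 n 580 mid z [0.5109 0.092  0.0955] rect [0.513  0.0654] [0.0498 0.1748] 4.88 holder at bar top [0.511  0.0857] TCP [ 0.5226 -0.0626  0.1577] F [ 1.11 -4.94  3.25]
```

Call:
send_rows:
  deltas: "-0.5 0 0 0 0 0 0;-0.5 0 0 0 0 0 0;-1 0 0 0 0 0 0;-1 0 0 0 0 0 0;-2 0 0 0 0 0 0;-4 0 0 0 0 0 0;-4 0 0 0 0 0 0;-4 0 0 0 0 0 0;0 0 0 0 0 0 0;0 0 0 0 0 0 0"

```text
time: 22.58
position: [0.5233, -0.079, 0.1572]
tool_rot: [0.679, 0.734, -0.0, -0.0]
ft_force: [0.3, 0.0, 0.6]
grip_width: 0.0002
grip_force: 0.0
```

Call:
send_rows:
  deltas: "0 0 0 0 0 0 0;0 0 0 0 0 0 0;0 0 0 0 0 0 0;0 0 0 0 0 0 0;0 0 0 0 0 0 0;0 0 0 0 0 0 0"

```text
time: 23.32
position: [0.5233, -0.079, 0.1572]
tool_rot: [0.679, 0.734, -0.0, -0.0]
ft_force: [0.6, -0.6, 0.7]
grip_width: 0.0003
grip_force: 0.0
```

```bash
python3 bar.py
```

```text
side t 23.375 lean deg (+: far end up) -7.59 roll 0.29 n 596 mid z [0.5152 0.0662 0.0906] rect [0.5132 0.0333] [0.0536 0.2432] 4.7 holder at bar top [0.5067 0.0966] TCP [ 0.5233 -0.079   0.1572] F [-0.32 -0.13 -0.55]
top t 23.425 lean deg (+: far end up) -8.26 roll -0.63 n 624 mid z [0.512  0.0747 0.0883] rect [0.5132 0.064 ] [0.0501 0.1828] 4.58 holder at bar top [0.5097 0.0767] TCP [ 0.5233 -0.079   0.1572] F [-0.14 -0.27  0.04]
```

It now leans 8° the other way: it slid about 16 mm, because finger friction held the tilt. I'll push back about 8 mm from inside the plate.

Call:
send_rows:
  deltas: "-5 0 0 0 0 0 0;0 0 -40 0 0 0 0;0 0 -42 0 0 0 0;0 0 0 0 0 0 0;36 0 0 0 0 0 0;36 0 0 0 0 0 0;0 0 0 0 0 0 0;0 0 20 0 0 0 0;0 0 20 0 0 0 0;0 0 15 0 0 0 0"

```text
time: 24.68
position: [0.518, -0.013, 0.1829]
tool_rot: [0.68, 0.734, -0.0, -0.0]
ft_force: [-0.3, 0.5, -0.2]
grip_width: 0.0007
grip_force: 0.0
```

Call:
send_rows:
  deltas: "0 0 0 0 0 0 0;-4 0 0 0 0 0 0;-3 0 0 0 0 0 0;-2 0 0 0 0 0 0;-2 0 0 0 0 0 0;-1 0 0 0 0 0 0;-1 0 0 0 0 0 0;0 0 0 0 0 0 0"

```text
time: 25.68
position: [0.5191, -0.0251, 0.1842]
tool_rot: [0.679, 0.734, -0.0, -0.0]
ft_force: [0.2, 1.3, -1.2]
grip_width: 0.0002
grip_force: 1.0
```

```bash
python3 bar.py
```

```text
side t 25.725 lean deg (+: far end up) -5.33 roll -0.01 n 749 mid z [0.5155 0.052  0.0922] rect [0.5121 0.052 ] [0.0534 0.2004] 4.51 holder at bar top [0.5217 0.0723] TCP [ 0.5191 -0.0251  0.1842] F [-1.04  2.66 -1.29]
top t 25.775 lean deg (+: far end up) -5.34 roll -0.46 n 306 mid z [0.5063 0.1011 0.0863] rect [0.5109 0.0878] [0.0498 0.1285] 3.78 holder at bar top [0.5139 0.1025] TCP [ 0.5191 -0.0251  0.1842] F [-0.38  1.55 -1.17]
```

Call:
send_rows:
  deltas: "-1 0 0 0 0 0 0;-1 0 0 0 0 0 0;-1 0 0 0 0 0 0;-1 0 0 0 0 0 0;-1 0 0 0 0 0 0;-1 0 0 0 0 0 0;0 0 0 0 0 0 0"

```text
time: 26.65
position: [0.5202, -0.0317, 0.1846]
tool_rot: [0.679, 0.734, 0.0, 0.001]
ft_force: [-0.2, -0.2, -0.5]
grip_width: 0.0003
grip_force: 0.0
```

Call:
send_rows:
  deltas: "0.5 0 0 0 0 0 0;0.5 0 0 0 0 0 0;1 0 0 0 0 0 0;2 0 0 0 0 0 0;3 0 0 0 0 0 0;4 0 0 0 0 0 0;4 0 0 0 0 0 0;0 0 0 0 0 0 0;0 0 0 0 0 0 0;0 0 0 0 0 0 0"

```text
time: 27.9
position: [0.5185, -0.0162, 0.1843]
tool_rot: [0.679, 0.734, 0.0, 0.0]
ft_force: [-0.6, -0.1, 0.2]
grip_width: 0.0009
grip_force: 0.0
```

```bash
python3 bar.py
```

```text
side t 27.95 lean deg (+: far end up) 3.57 roll 0.54 n 853 mid z [0.5162 0.0305 0.0899] rect [0.5149 0.031 ] [0.0577 0.229 ] 2.97 holder at bar top [0.5229 0.0657] TCP [ 0.5185 -0.0162  0.1843] F [-0.12  0.57 -0.18]
top t 28.0 lean deg (+: far end up) 3.73 roll 1.82 n 353 mid z [0.508  0.0917 0.0915] rect [0.5129 0.0315] [0.0503 0.2278] 2.85 holder at bar top None TCP [ 0.5185 -0.0163  0.1842] F [-0.14  0.41  0.01]
```

Call:
send_rows:
  deltas: "0 0 -25 0 0 0 0;0 0 -30 0 0 0 0;0 0 0 0 0 0 0;-38 0 0 0 0 0 0;-38 0 0 0 0 0 0;0 0 0 0 0 0 0;0 0 30 0 0 0 0;0 0 30 0 0 0 0;0 0 19 0 0 0 0;0 0 0 0 0 0 0"

```text
time: 29.25
position: [0.5227, -0.0906, 0.1583]
tool_rot: [0.679, 0.734, -0.001, -0.003]
ft_force: [-0.3, -0.3, -1.3]
grip_width: 0.0005
grip_force: 0.0
```

```bash
cat > pl.py <<'E'
from bar import *
c=bar("side"); bar("top")
P=cloud(c).reshape(-1,3); o=robot.get_obs()["position"]
e=B(P,.47,.535,-.1,-.02,.1,.125); e=e[abs(e[:,1]-o[1])>.012]; print("inner plate pts",len(e),np.percentile(e,[2,25,50,75,98],axis=0).round(4).tolist())
i=cv2.cvtColor(c["image"],4)[150:300,260:410]; cv2.imwrite("pics/b2.png",cv2.resize(i,(600,600),interpolation=2))
E
python3 pl.py
```

```text
side t 29.3 lean deg (+: far end up) 3.07 roll 0.44 n 771 mid z [0.5162 0.0456 0.0907] rect [0.5145 0.0306] [0.0542 0.2315] 5.79 holder at bar top [0.5075 0.0861] TCP [ 0.5235 -0.091   0.1593] F [ 0.11  0.62 -0.11]
top t 29.35 lean deg (+: far end up) 2.49 roll 1.83 n 747 mid z [0.5137 0.0699 0.0911] rect [0.5142 0.0494] [0.0499 0.1936] 4.35 holder at bar top [0.5112 0.0861] TCP [ 0.5242 -0.0913  0.1602] F [0.95 0.63 0.51]Traceback (most recent call last):
  File "pl.py", line 4, in <module>
    e=B(P,.47,.535,-.1,-.02,.1,.125); e=e[abs(e[:,1]-o[1])>.012]; print("inner plate pts",len(e),np.percentile(e,[2,25,50,75,98],axis=0).round(4).tolist())
                                                                                                 ~~~~~~~~~~~~~^^^^^^^^^^^^^^^^^^^^^^^^^^
    return _quantile_unchecked(
        a, q, axis, out, overwrite_input, method, keepdims, weights)
    return _ureduce(a,
                    func=_quantile_ureduce_func,
    ...<5 lines>...
                    overwrite_input=overwrite_input,
                    method=method)
    r = func(a, **kwargs)
    result = _quantile(arr,
                       quantiles=q,
    ...<2 lines>...
                       out=out,
                       weights=wgt)
    slices_having_nans = np.isnan(arr[-1, ...])
                                  ~~~^^^^^^^^^
IndexError: index -1 is out of bounds for axis 0 with size 0
```

Call:
send_rows:
  deltas: "-25 0 0 0 0 0 0;-30 0 -20 0 0 0 0;-30 0 -40 0 0 0 0;0 0 -40 0 0 0 0;0 0 0 0 0 0 0;0 0 0 0 0 0 0;0 0 0 0 0 0 0;0 0 0 0 0 0 0;0 0 0 0 0 0 0;0 0 0 0 0 0 0"

```text
time: 30.6
position: [0.5308, -0.1766, 0.2599]
tool_rot: [0.679, 0.734, -0.0, -0.0]
ft_force: [-0.1, -0.0, -0.1]
grip_width: 0.0005
grip_force: 0.0
```

Run:
```python
from bar import *
for k in range(3): c=bar("side"); bar("top")
i=cv2.cvtColor(c["image"],4)[150:300,260:410]; cv2.imwrite("pics/b3.png",cv2.resize(i,(600,600),interpolation=2))
```

```text
side t 30.65 lean deg (+: far end up) 2.83 roll 1.79 n 826 mid z [0.5157 0.0403 0.0902] rect [0.5138 0.0316] [0.0544 0.2291] 5.16 holder at bar top [0.5067 0.0858] TCP [ 0.5309 -0.1767  0.26  ] F [-0.21  0.38 -0.74]
top t 30.7 lean deg (+: far end up) 2.43 roll 0.09 n 1027 mid z [0.5146 0.0406 0.0892] rect [0.5129 0.0324] [0.0578 0.2274] 4.94 holder at bar top [0.5122 0.0858] TCP [ 0.5309 -0.1767  0.2601] F [-0.06 -1.12 -0.3 ]
side t 30.75 lean deg (+: far end up) 3.59 roll -1.14 n 808 mid z [0.5143 0.0313 0.09  ] rect [0.5119 0.0311] [0.0571 0.229 ] 4.19 holder at bar top [0.5083 0.0862] TCP [ 0.5309 -0.1767  0.2601] F [-0.23 -0.11 -0.34]
top t 30.8 lean deg (+: far end up) 3.43 roll 0.96 n 1064 mid z [0.5151 0.0361 0.089 ] rect [0.517  0.0315] [0.0584 0.2281] 2.76 holder at bar top [0.5119 0.0861] TCP [ 0.5309 -0.1767  0.2602] F [-0.53 -0.31 -0.63]
side t 30.85 lean deg (+: far end up) 3.73 roll 0.18 n 821 mid z [0.516  0.0319 0.0894] rect [0.5117 0.0306] [0.0579 0.2299] 5.31 holder at bar top [0.5075 0.0865] TCP [ 0.5309 -0.1767  0.2603] F [0.26 0.42 0.29]
top t 30.9 lean deg (+: far end up) 3.72 roll -0.86 n 1030 mid z [0.5152 0.0332 0.0884] rect [0.5168 0.0319] [0.0579 0.2278] 2.91 holder at bar top [0.5127 0.0864] TCP [ 0.5309 -0.1767  0.2603] F [-1.2  -0.61 -0.56]
```

View pics/b3.png

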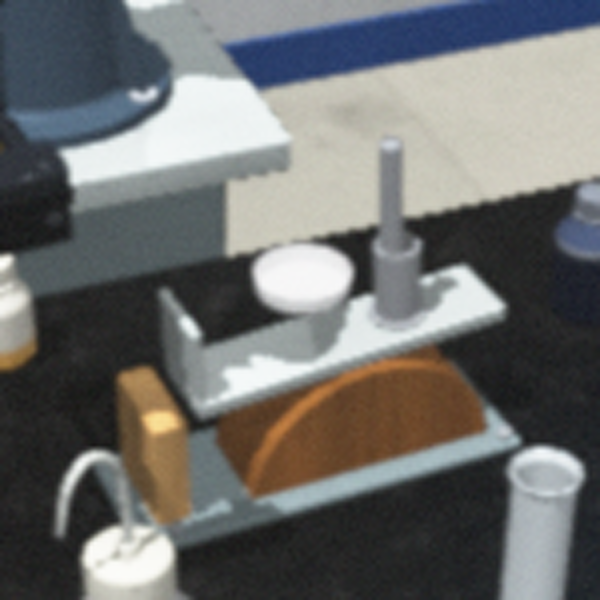

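It balances clear of the post with the rod in place, but it still rocks slightly around 3°. I'll let it settle and sample over time.

Call:
send_rows:
  deltas: "0 0 0 0 0 0 0;0 0 0 0 0 0 0;0 0 0 0 0 0 0;0 0 0 0 0 0 0;0 0 0 0 0 0 0;0 0 0 0 0 0 0;0 0 0 0 0 0 0;0 0 0 0 0 0 0;0 0 0 0 0 0 0;0 0 0 0 0 0 0"

```text
time: 32.15
position: [0.5309, -0.1767, 0.2603]
tool_rot: [0.679, 0.734, -0.0, -0.0]
ft_force: [-0.5, -0.3, -0.1]
grip_width: 0.0007
grip_force: 0.0
```

```bash
python3 - <<'E' | awk '{print $1,$3,$9,$0~/holder/?"":""}'
from bar import *
for k in range(12): bar("side"); bar("top")
E
```

```text
side 32.2 up) 
top 32.25 up) 
side 32.3 up) 
top 32.35 up) 
side 32.4 up) 
top 32.45 up) 
side 32.5 up) 
top 32.55 up) 
side 32.6 up) 
top 32.65 up) 
side 32.7 up) 
top 32.75 up) 
side 32.8 up) 
top 32.85 up) 
side 32.9 up) 
top 32.95 up) 
side 33.0 up) 
top 33.05 up) 
side 33.1 up) 
top 33.15 up) 
side 33.2 up) 
top 33.25 up) 
side 33.3 up) 
top 33.35 up)
```

```bash
python3 - <<'E' | awk '{print $1,$3,$10}'
from bar import *
for k in range(10): bar("side"); bar("top")
E
```

```text
side 33.4 3.31
top 33.45 3.21
side 33.5 3.77
top 33.55 3.1
side 33.6 2.58
top 33.65 3.02
side 33.7 2.91
top 33.75 2.73
side 33.8 3.01
top 33.85 3.54
side 33.9 2.71
top 33.95 2.41
side 34.0 3.26
top 34.05 3.5
side 34.1 2.85
top 34.15 3.76
side 34.2 2.91
top 34.25 3.28
side 34.3 3.67
top 34.35 3.32
```

The lean is steady at about 3.1° (measurement noise about 0.4°), inside the 4.5° limit, and the arm is clear.

```bash
python3 -c "
from rig import robot
print(robot.hand_in())"
```

```text
the job is handed in; nothing more can be done
None
```

I handed the job in with the rod standing in its holder and the bar off the post, balancing alone on the saddle at about 3° (limit about 4.5°); the arm was clear, and `hand_in()` returned no verdict.

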